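# Unhook the keyhole-mounted hook rail from the peg board

## Robot

A 6-joint arm with a two-finger parallel gripper is mounted at the origin on the work surface. World frame = base frame: x ahead of the robot, y to its left, z up, the work surface at z = 0. Lengths are in mm, angles in rad, forces in N, time in s.
With the tool pointing down it reaches from about 275 to 825 mm from the base axis. Payload 4.9 kg.
Tool frame: the origin (TCP) lies at the very end of the fingers, on their centre line; the grasp point (between the pads) lies 19 mm behind it; z points along the fingers, y is the direction in which the jaws open and shut (so a half turn about z gives the same grasp; the last joint's range is limited). The gripper opens to 85 mm and grips with 20 to 120 N. Pads are 22 mm wide; open, the fingers measure 114 mm over their backs; the gripper's body (76 mm by 85 mm) begins 54 mm behind the grasp point. The pads swing forward as they close: fully open they stand 13 mm farther back than shut.
Start: joints at [1.171, 0.326, -0.193, 1.052, 0, 1.437], TCP at [144.468, 530.705, 231.281] pointing down, gripper open.
Joint ranges: [-2.65, 2.65], [-0.97, 1.79], [-1.3, 1.35], [-1.93, 2.1], [-1.47, 1.37], [-3.14, 3.14]. Speed limits (rad/s): [2.57, 2.57, 3.14, 3.14, 3.14, 3.14].

## Interface

Orientations are given as [roll, pitch, yaw] about the fixed x, y, z axes, in that order (R = Rz(yaw) Ry(pitch) Rx(roll)).
In Python, from bench import bot, solve_ik, imaging gives the robot as it stands. Calls block until the motion is done:
- bot.move_ptp(position, orientation): joint-space move of the TCP to a pose.
- bot.movel(position, rot=None, max_speed=150, threshold=None): straight line of the TCP; rot=None keeps the orientation; max_speed is the mean speed in mm/s. With threshold (N) it stops when the force on the tool has changed by that much, and returns True; else False.
- bot.move_j(angles): joint-space move.
- bot.grip(opening, effort=None): opening from 0.0 (shut) to 1.0 (fully open); effort is the grip in N (None keeps the last); returns when the fingers have stopped.
- bot.dwell(seconds).
- solve_ik(position, orientation): joint angles nearest the present ones, or None.
- bot.get_state(): the state.
- imaging.capture(name): name is "scene" or "side" or "wrist"; returns the picture (420x560x3 uint8, blue, green, red); there is no depth.
- imaging.camera_model(name): a dict with "K" (3x3 intrinsics, pixels), "position" and "rotation" of the camera in the world. Camera axes: x right, y up, looking along -z (the intrinsics and any distortion apply to the point x, -y, -z); pixel columns grow to the right and rows downward; lengths in mm; the calibration is good to about 2 mm. The wrist camera is an equidistant fisheye: a pixel r from the principal point sees the ray r / f radians off the axis. A picture is of the moment at which its call begins: read the wrist's pose just before it. camera_model takes no time and is no camera call; for the wrist camera it gives the pose at the moment of the call.
A pose or a line that the arm cannot do raises bot.IKError and nothing moves.
- bot.sign_off(): hands the job in, once; it reports no verdict.
The state is a dict: "t": time; "qpos": joint angles; "joint_velocities": joint speeds; "effort": joint torques, N m; "tcp_pos": TCP position; "orientation": TCP orientation; "contact_force": force on the tool from outside, world axes, zero at the start; "wrist_torque": the same for the moment, N m; "opening": opening from 0.0 (shut) to 1.0 (fully open).
Only numpy, scipy, OpenCV 4.12 (cv2) and the standard library are available. Lean on these libraries where they do the work, as an engineer would, in place of code of your own. Each camera call takes 0.05 s, during which the arm holds its last target.

## Task

Take the aluminium hook rail off the sloping peg board: it hangs on two hidden headed pins by keyholes in its back, so slide it along its length to the robot's left until the pins come up against the wide ends of the keyholes, without straining the springy pins, and lift it straight off. Lay it flat in the white tray, hooks up, beside the scrub brush and parallel to it; set it down rather than drop it, and leave the brush and everything else where it is.

Things in the scene. Friction and masses are not known exactly. Their poses are not given: they have to be found in the camera images.
- rail: Aluminium hook rail, loose: bar 200 mm long (its y), 34 wide (x), 18 thick (z), 0.18 to 0.35 kg. Origin: centre of its underside. Hung, its x points up the slope, y along the board to the robot's left, z square off the board. Two J hooks of 8 mm bar stand on top at y = -70 and +70 mm, 48 mm high over the underside. Hidden in the underside: two keyholes along y, 93 mm apart, for the two pins.
- rail_end (a point): Middle of the rail's end face at its -y end (robot's right when hung), 9 mm above the underside. Pushed towards +y the rail slides 18 to 58 mm (varies, cannot be seen) until the pins stop it at the keyholes' wide ends. There, and up to 4 mm short of there, the pin heads pass out; anywhere before they hold the rail down. Sliding takes 1 to 4 N.
- rail_grip (a point): Middle of the rail, 9 mm above the underside; 34 mm wide here, 120 mm of its length clear of hooks. Once at the wide ends it lifts off along the rail's z, and is off the pins after 12 mm. Sideways (x) play on the pins: 1.5 mm in the narrow part, 2.5 mm in the wide part.
- pins (a joint): How far the two springy headed pins hidden under the rail are bent along the board, m: 0 unloaded, positive to the robot's left, 4 N per mm for both together. Bent more than 2.5 mm (10 N) they are strained. They load up only when they meet an end of the keyholes.
- board: Wooden peg board, fixed, 360 mm wide (y), 190 along its slope, sloping 20 degrees, rising away from the robot (+x). Origin on the ledge under its middle, z up; its top face's middle is 60 mm above that. The rail lies flat on this face at mid slope. Wooden pegs 22 mm high stand 80 mm up the slope from the middle. Where the pins stand along y varies by 10 mm either way and is not told.
- tray: White ceramic tray, fixed, 220 mm (x) by 310 mm (y), rim 14 mm high and 5 mm thick. Origin under its centre on the ledge, z up; its inner floor is 5 mm above the origin. The brush lies in the half at +x; the half at -x is free for the rail (centre about 45 mm from the tray's centre).
- brush: Scrub brush lying bristles down in the tray, loose: 150 mm long (its y), 45 mm wide (x), 35 mm high. Origin at the centre of its underside.
- dish: Empty white ceramic dish, 124 mm across, 35 mm high; bystander. Origin at the centre of its underside.
- soap: Bar of soap 55 x 85 x 28 mm; bystander. Origin at the centre of its underside.
- detergent: Bottle 70 mm thick, 200 mm high; bystander. Origin at the centre of its underside.
- dustpan: Dustpan, pan 170 x 200 mm with a 120 mm handle to its -x; bystander. Origin on its underside, 20 mm behind the pan's middle.
- clothespin_a: Clothespin 75 mm long (x), 15 mm wide, 10 mm high, lying in the tray past the brush's +y end; bystander.
- clothespin_b: The same, lying on the bare ledge beyond the board and tray; bystander.
Mind the look-alikes: they are no part of the job. Of the things that look like the rail, the smaller one is meant. What is shaped like the brush but black is not meant.

How it is judged (in metres and radians):
On the way, in this order (a step that is already met when the one before it is completed fails the run):
1. the rail has been slid along the board towards its keyholes' wide ends, still lying on the board (distance of rail from where it was at the start of the episode above 0.012 m and z of rail in the frame of board between 0.05 and 0.066 m), for 0.1 s.
2. the rail is lifted off its pins, clear of the board (z of rail in the frame of board above 0.085 m), for 0.1 s.
At the end, for the whole second after the job is handed in: Rail at rest, released, on the tray floor within its rim, hooks up (within 0.06 rad), parallel to the brush within 0.17 rad either way round, centred within 60 mm of the tray middle along the tray y; brush within 20 mm, bystanders within 30 mm of their starts (z of rail in the frame of tray between 0.001 and 0.01 m and x of rail in the frame of tray between -0.1 and 0.1 m and y of rail in the frame of tray between -0.06 and 0.06 m and angle between rail's own z axis and vertical below 0.06 rad and angle between the y axis of rail and the y axis of brush, either way round below 0.17 rad and linear speed of rail below 0.02 m/s and contact force between the fingers and rail below 0.1 N and distance of brush from where it was at the start of the episode below 0.02 m and distance of each of dish, soap, detergent, dustpan, clothespin_a, clothespin_b from where it was at the start of the episode below 0.03 m); the robot touches nothing.
It fails at once if the pins are bent more than 2.5 mm either way (value of joint pins above 0.0025 m or value of joint pins below -0.0025 m).
It fails at once if the rail is dropped (falls faster than 0.5 m/s untouched by the fingers) (contact force between the fingers and rail below 0.05 N and linear speed of rail above 0.5 m/s).
It fails at once if the brush is shifted more than 20 mm (distance of brush from where it was at the start of the episode above 0.02 m).
It fails at once if a bystander is shifted more than 30 mm (distance of any of dish, soap, detergent, dustpan, clothespin_a, clothespin_b from where it was at the start of the episode above 0.03 m).
It also fails if it takes over 54 s, if anything falls off the work surface, if the arm or the gripper's body presses on something with over 40 N, if the wrist force passes 120 N, or if a joint passes its speed limit or range.

## Working session

There is one attempt and no reset: what is moved stays moved. The work goes in short steps, each a Python script; the robot and the scene stay as the last script left them, time stands still between calls to the robot, and variables do not carry over. Pictures are saved under pics/ and viewed, and the job is handed in when it is done.

```bash
ls; mkdir -p pics; python3 - <<'E'
from bench import bot, solve_ik, imaging
import cv2,numpy as np
np.set_printoptions(precision=4,suppress=True)
for n in ("scene","side","wrist"):
    m=imaging.camera_model(n); print(n,m)
    cv2.imwrite(f"pics/{n}0.png",imaging.capture(n))
s=bot.get_state();print(s)
E
```

```text
pics
scene {'K': array([[546.1386,   0.    , 288.5521],
       [  0.    , 546.1386, 213.6137],
       [  0.    ,   0.    ,   1.    ]]), 'position': array([1263.9648,  307.3902, 1402.9262]), 'rotation': array([ 0.5431, -0.0123,  1.9949])}
side {'K': array([[510.1168,   0.    , 270.7217],
       [  0.    , 510.1168, 215.6476],
       [  0.    ,   0.    ,   1.    ]]), 'position': array([-466.6103, -986.3013, 1340.8048]), 'rotation': array([ 0.8217, -0.0177, -0.7917])}
wrist {'K': array([[325.1923,   0.    , 283.5381],
       [  0.    , 325.1923, 209.9224],
       [  0.    ,   0.    ,   1.    ]]), 'position': array([ 79.3562, 547.7318, 372.83  ]), 'rotation': array([-0.2681,  0.0008,  1.3052])}
{'t': 0.15, 'qpos': array([ 1.1708,  0.3268, -0.1933,  1.052 ,  0.    ,  1.4366]), 'joint_velocities': array([-0.0006, -0.0027,  0.0028,  0.0017, -0.0004,  0.0003]), 'effort': array([  0.0001, -44.3703,  26.2664,   0.0105,  -0.0002,   0.    ]), 'tcp_pos': array([144.2851, 530.2818, 230.6765]), 'orientation': array([-3.1403, -0.0002,  2.8758]), 'contact_force': array([-0.912 , -0.4559,  0.1914]), 'wrist_torque': array([0.0183, 0.005 , 0.0534]), 'opening': 0.9970046738599723}
```

View pics/scene0.png

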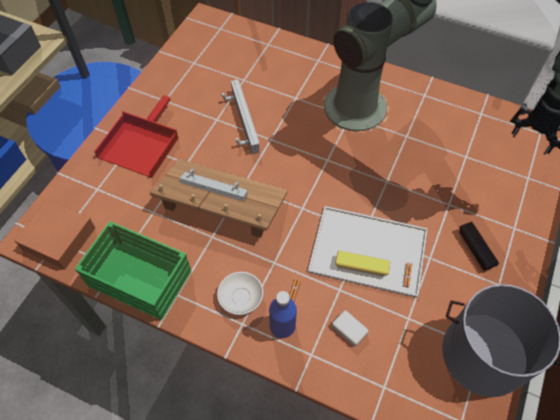

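View pics/side0.png

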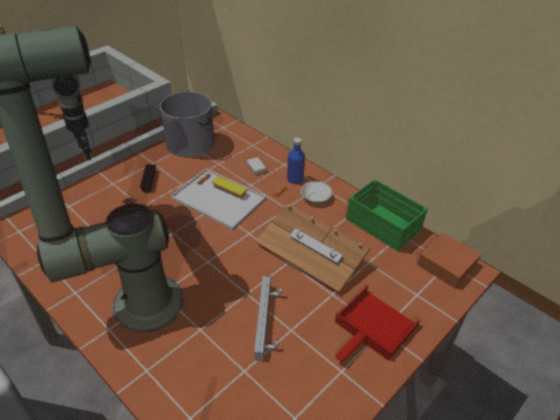

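View pics/wrist0.png

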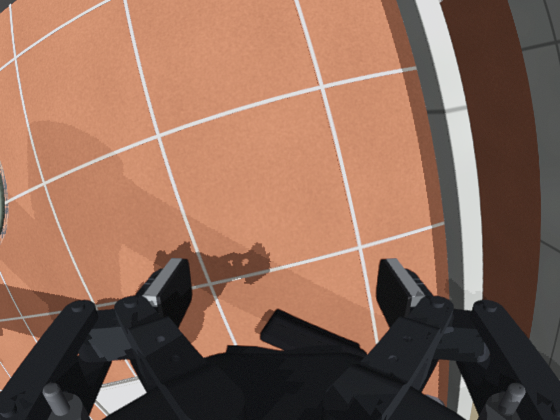

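The scene view shows two hook rails: a shorter one on the wooden board at (213,184), and a longer one on the tiles at (245,115). The smaller one on the board fits the description. The yellow brush is in the tray at (363,263), and the black look-alike is at (478,246). I'll enlarge both to confirm.

```bash
cat > h.py <<'E'
from bench import bot, solve_ik, imaging
import cv2,numpy as np
from scipy.spatial.transform import Rotation as Ro
np.set_printoptions(precision=3,suppress=True)
def cam(n):
    m=imaging.camera_model(n)
    return m['K'],np.array(m['position']),Ro.from_euler('xyz',m['rotation']).as_matrix()
def proj(n,P,c=None):
    K,p,R=c or cam(n); q=(np.atleast_2d(P)-p)@R; q=q*[1,-1,-1]
    if n=='wrist':
        r=np.hypot(q[:,0],q[:,1]); th=np.arctan2(r,q[:,2]); k=K[0,0]*th/np.maximum(r,1e-9)
        return np.c_[K[0,2]+k*q[:,0],K[1,2]+k*q[:,1]]
    return np.c_[K[0,2]+K[0,0]*q[:,0]/q[:,2],K[1,2]+K[1,1]*q[:,1]/q[:,2]]
def ray(n,uv,c=None):
    K,p,R=c or cam(n); x=(uv[0]-K[0,2])/K[0,0]; y=(uv[1]-K[1,2])/K[1,1]
    if n=='wrist':
        r=np.hypot(x,y); s=np.sin(r)/max(r,1e-9); d=np.array([x*s,y*s,np.cos(r)])
    else: d=np.array([x,y,1.])
    d=R@(d*[1,-1,-1]); return p,d/np.linalg.norm(d)
def onz(n,uv,z,c=None):
    p,d=ray(n,uv,c); return p+d*(z-p[2])/d[2]
def tri(views):
    A=np.zeros((3,3));b=np.zeros(3);L=[]
    for v in views:
        p,d=ray(*v);M=np.eye(3)-np.outer(d,d);A+=M;b+=M@p;L.append((p,M))
    X=np.linalg.solve(A,b);return X,[np.linalg.norm(M@(X-p)) for p,M in L]
E
python3 - <<'E'
from h import *
print(proj('scene',[[0,0,0]]),proj('side',[[0,0,0]]))
a=cv2.imread('pics/scene0.png');b=cv2.imread('pics/side0.png')
cv2.imwrite('pics/cs1.png',cv2.resize(a[70:240,140:300],None,fx=3.5,fy=3.5,interpolation=cv2.INTER_CUBIC))
cv2.imwrite('pics/cs2.png',cv2.resize(b[195:295,250:380],None,fx=6,fy=6,interpolation=cv2.INTER_CUBIC))
cv2.imwrite('pics/cs3.png',cv2.resize(a[200:300,300:440],None,fx=5,fy=5,interpolation=cv2.INTER_CUBIC))
cv2.imwrite('pics/cs4.png',cv2.resize(b[165:230,165:275],None,fx=7,fy=7,interpolation=cv2.INTER_CUBIC))
E
```

```text
[[353.816 105.787]] [[148.473 301.375]]
```

```bash
sleep 0
```

```text
(no output)
```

View pics/cs1.png

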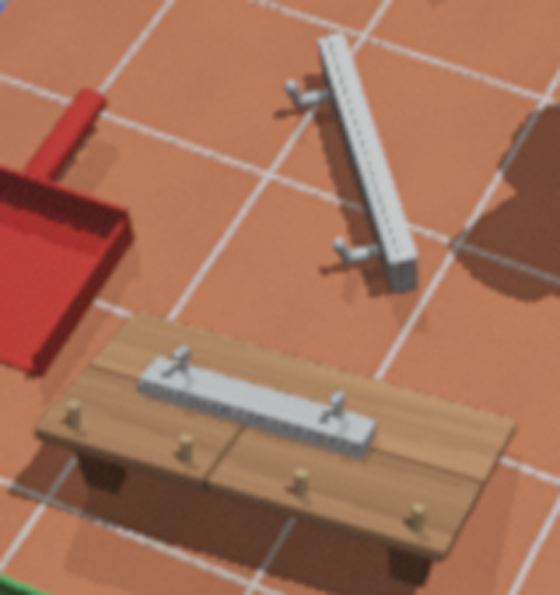

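View pics/cs2.png

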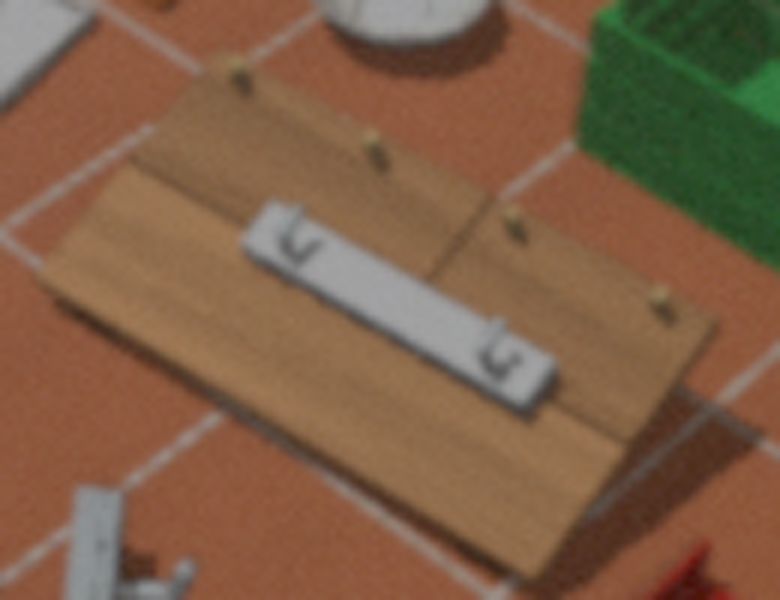

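View pics/cs3.png

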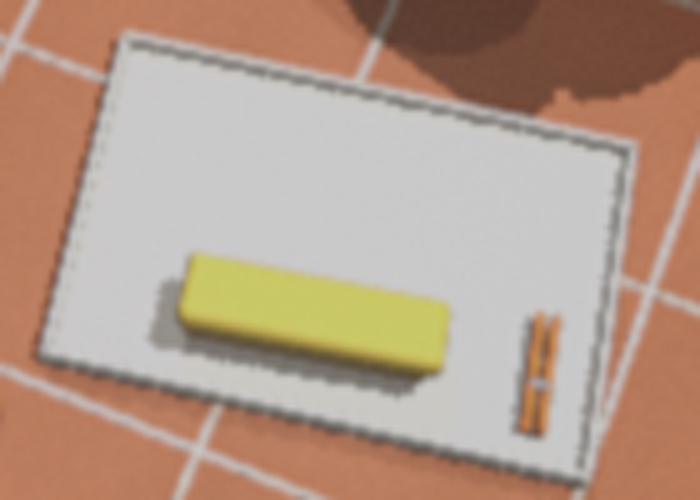

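View pics/cs4.png

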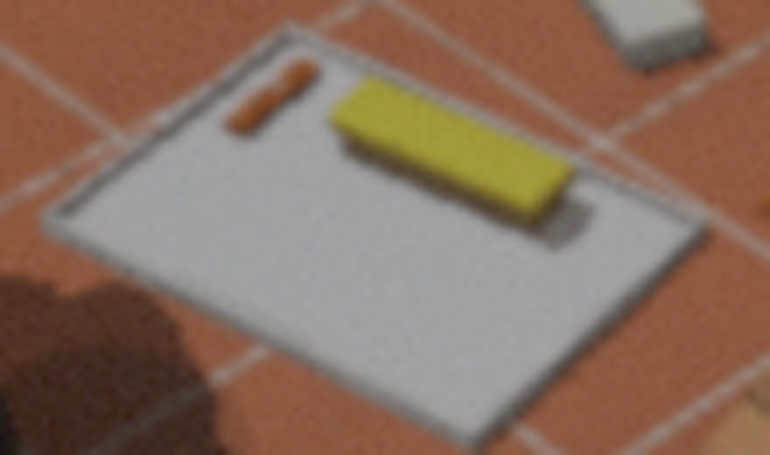

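```bash
cat > m.py <<'E'
from h import *
def s1(p): return ((np.array(p)+.5)/3.5-.5)+[140,70]
def s2(p): return ((np.array(p)+.5)/6-.5)+[250,195]
def s3(p): return ((np.array(p)+.5)/5-.5)+[300,200]
def s4(p): return ((np.array(p)+.5)/7-.5)+[165,165]
def T(a,b,f,g): return tri([('scene',f(a)),('side',g(b))])
B=[T((140,315),(535,580),s1,s2),T((515,425),(40,280),s1,s2),T((445,553),(212,60),s1,s2),T((40,432),(715,322),s1,s2)]
Rr=[T((157,358),(525,402),s1,s2),T((377,423),(242,240),s1,s2),T((362,443),(270,200),s1,s2),T((138,382),(555,355),s1,s2)]
Tr=[T((122,33),(475,440),s3,s4),T((635,145),(45,220),s3,s4),T((585,485),(290,25),s3,s4),T((40,357),(710,225),s3,s4)]
E
python3 - <<'E'
from m import *
for n,q in (('board',B),('rail',Rr),('tray',Tr)):
    print(n)
    P=np.array([x for x,_ in q])
    for x,e in q: print(x,np.array(e))
    print(' c',P.mean(0),'len',[round(float(np.linalg.norm(P[i]-P[(i+1)%4])),1) for i in range(4)],'yaw of y',np.arctan2(-(P[1]-P[0]+P[2]-P[3])[0],(P[1]-P[0]+P[2]-P[3])[1]))
    v=P[3]-P[0]+P[2]-P[1];print(' slope',np.degrees(np.arctan2(v[2],np.hypot(v[0],v[1]))),'x yaw',np.arctan2(v[1],v[0]))
E
```

```text
board
[ 459.806 -415.176   19.065] [2.808 2.808]
[426.417 -60.59   18.699] [2.404 2.404]
[595.73  -43.016  78.809] [0.068 0.068]
[ 634.213 -396.656   81.411] [2.496 2.496]
 c [ 529.042 -228.86    49.496] len [356.2, 180.5, 355.7, 186.1] yaw of y 0.10113616372054142
 slope 19.510189067709206 x yaw 0.10462732191484843
rail
[ 520.922 -353.003   67.451] [1.79 1.79]
[ 501.799 -153.723   66.465] [2.353 2.353]
[ 530.235 -151.097   77.807] [0.915 0.915]
[ 553.811 -348.686   77.626] [0.125 0.125]
 c [ 526.692 -251.627   72.337] len [200.2, 30.7, 199.0, 34.7] yaw of y 0.10717764443470337
 slope 19.220426537496184 x yaw 0.11274288226706536
tray
[421.478  61.198   6.712] [1.697 1.697]
[367.278 365.559   6.855] [2.06 2.06]
[584.369 404.85    7.346] [0.149 0.149]
[637.954 100.389   3.844] [1.889 1.889]
 c [502.77  232.999   6.189] len [309.1, 220.6, 309.2, 220.0] yaw of y 0.1752242320435011
 slope -0.3090882784459804 x yaw 0.17907548606075116
```

Both views confirm it: the rail on the board measures about 200 mm, and the one on the tiles is longer and lies on its side. The two-view heights come out 5–10 mm low against the stated sizes (rim 14, board middle 60). So I'll fix heights from the given geometry and refine with a close wrist view.

```bash
cat >> m.py <<'E'
E
python3 - <<'E'
from m import *
# xy per camera with known heights
def sh(n,pts,f,zs): return np.array([onz(n,f(p),z) for p,z in zip(pts,zs)])
zb=[60-95*np.sin(np.radians(20))]*2+[60+95*np.sin(np.radians(20))]*2
a=sh('scene',[(140,315),(515,425),(445,553),(40,432)],s1,zb);b=sh('side',[(535,580),(40,280),(212,60),(715,322)],s2,zb)
print('board');print(np.c_[a[:,:2],b[:,:2]],a.mean(0),b.mean(0))
zr=60+18*np.cos(np.radians(20));d=17*np.sin(np.radians(20));z=[zr-d]*2+[zr+d]*2
a=sh('scene',[(157,358),(377,423),(362,443),(138,382)],s1,z);b=sh('side',[(525,402),(242,240),(270,200),(555,355)],s2,z)
print('rail');print(np.c_[a[:,:2],b[:,:2]],a.mean(0),b.mean(0))
a=sh('scene',[(122,33),(635,145),(585,485),(40,357)],s3,[14]*4);b=sh('side',[(475,440),(45,220),(290,25),(710,225)],s4,[14]*4)
print('tray');print(np.c_[a[:,:2],b[:,:2]],a.mean(0),b.mean(0))
# IK options
yaw=0.105
for s in (1,-1):
    Rb=Ro.from_euler('ZY',[yaw,-np.radians(20)]).as_matrix()
    bx,by,n=Rb.T
    Rt=np.c_[s*by,s*bx,-n]; e=Ro.from_matrix(Rt).as_euler('xyz')
    for h in (5,200):
        c=np.array([527,-245,60])+n*h; print(s,h,e,solve_ik(c,e))
    for y in (-130,70): print(y,solve_ik(np.array([527,-245,60])+n*5+by*y,e))
Z=Ro.from_euler('z',0.176).as_matrix()
for s in (1,-1):
    Rt=np.c_[s*Z[:,1],s*Z[:,0],[0,0,-1]];e=Ro.from_matrix(Rt).as_euler('xyz');print('tray',s,e,solve_ik([455,225,10],e),solve_ik([455,225,250],e))
E
```

```text
board
[[ 463.173 -408.426  455.685 -420.976]
 [ 430.111  -56.456  421.64   -68.897]
 [ 602.679  -39.448  584.177  -53.185]
 [ 638.208 -388.593  626.29  -403.651]] [ 533.543 -223.231   60.   ] [ 521.948 -236.677   60.   ]
rail
[[ 521.954 -349.712  519.242 -356.192]
 [ 502.953 -150.303  499.558 -158.727]
 [ 532.386 -148.683  526.855 -155.114]
 [ 556.477 -346.055  549.771 -351.356]] [ 528.442 -248.688   76.914] [ 523.857 -255.347   76.914]
tray
[[424.661  63.733 417.373  53.872]
 [370.207 366.795 363.455 356.009]
 [587.718 404.271 579.078 398.07 ]
 [641.258 103.333 630.444  90.424]] [505.961 234.533  14.   ] [497.587 224.594  14.   ]
1 5 [ 2.793 -0.     1.676] [-0.695  0.402 -0.65   0.27   0.248  0.802]
1 200 [ 2.793 -0.     1.676] [-0.804  0.082 -0.516  0.752  0.273  0.692]
-130 [-0.851  0.533 -0.406  0.425  0.283  0.644]
70 [-0.585  0.345 -0.754  0.198  0.219  0.911]
-1 5 [-2.793  0.    -1.466] [-0.695  0.402 -0.65   0.27   0.248 -2.34 ]
-1 200 [-2.793  0.    -1.466] [-0.804  0.082 -0.516  0.752  0.273 -2.449]
-130 [-0.851  0.533 -0.406  0.425  0.283 -2.497]
70 [-0.585  0.345 -0.754  0.198  0.219 -2.231]
tray 1 [3.142 0.    1.747] [ 0.314  0.515 -0.565  0.49   0.     1.709] [ 0.314  0.235 -0.268  1.067  0.     1.709]
tray -1 [ 3.142  0.    -1.395] [ 0.314  0.515 -0.565  0.49   0.    -1.433] [ 0.314  0.235 -0.268  1.067  0.    -1.433]
```

```bash
cat >> h.py <<'E'
def tool(yaw,slope=20):
    bx,by,n=Ro.from_euler('ZY',[yaw,-np.radians(slope)]).as_matrix().T
    return bx,by,n,Ro.from_matrix(np.c_[by,bx,-n]).as_euler('xyz')
E
python3 - <<'E'
from h import *
import pickle
bx,by,n,e=tool(0.105)
c0=np.array([526,-250,58])
D=[]
bot.move_ptp(c0+n*170-by*90,e)
for k,off in enumerate((-90,-10)):
    if k: bot.movel(c0+n*170+by*off,max_speed=150)
    c=cam('wrist');im=imaging.capture('wrist');D.append((c,im));cv2.imwrite(f'pics/w1_{k}.png',im)
    print(bot.get_state()['t'],bot.get_state()['tcp_pos'],c[1])
pickle.dump(D,open('w1.pkl','wb'))
E
```

```text
3.4667 [ 478.009 -344.989  217.75 ] [ 422.296 -283.617  351.408]
4.2 [ 469.713 -267.028  218.134] [ 413.977 -205.044  351.725]
```

View pics/w1_0.png

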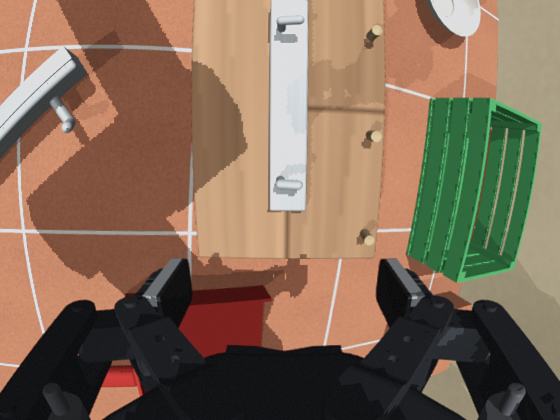

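View pics/w1_1.png

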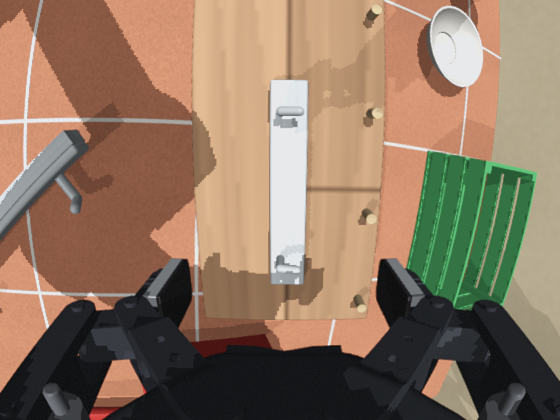

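The wrist views show the rail in full: u 270–307 and v 81–285 in the second view, with its −y end at v≈210 in the first. Next I'll extract edges and triangulate.

```bash
python3 - <<'E'
from h import *
import pickle
D=pickle.load(open('w1.pkl','rb'))
for k in (0,1):
    c,im=D[k]; hsv=cv2.cvtColor(im,cv2.COLOR_BGR2HSV)
    m=((hsv[...,1]<60)&(hsv[...,2]>110)).astype(np.uint8)
    m[:, :255]=0;m[:,320:]=0;m[300:]=0
    m=cv2.morphologyEx(m,cv2.MORPH_OPEN,np.ones((5,5)))
    w=np.where(m.any(1))[0];print(k,w.min(),w.max())
    for r in range(w.min(),w.max()+1,12):
        q=np.where(m[r])[0];print((r,q.min(),q.max()),end=' ')
    print()
    cs=[im[w.max()-8:w.max()+8,280:300]]
    cv2.imwrite(f'pics/w1c{k}.png',np.vstack([cv2.resize(im[max(0,w.min()-8):w.min()+8,260:318],None,fx=10,fy=10),cv2.resize(im[w.max()-12:w.max()+8,260:318],None,fx=10,fy=10)]))
E
```

```text
0 0 210
(0, np.int64(271), np.int64(307)) (12, np.int64(271), np.int64(307)) (24, np.int64(270), np.int64(307)) (36, np.int64(270), np.int64(307)) (48, np.int64(270), np.int64(307)) (60, np.int64(270), np.int64(307)) (72, np.int64(270), np.int64(307)) (84, np.int64(270), np.int64(307)) (96, np.int64(269), np.int64(307)) (108, np.int64(269), np.int64(307)) (120, np.int64(269), np.int64(307)) (132, np.int64(269), np.int64(307)) (144, np.int64(269), np.int64(306)) (156, np.int64(269), np.int64(306)) (168, np.int64(269), np.int64(306)) (180, np.int64(269), np.int64(306)) (192, np.int64(269), np.int64(305)) (204, np.int64(269), np.int64(305)) 
1 79 284
(79, np.int64(280), np.int64(292)) (91, np.int64(270), np.int64(307)) (103, np.int64(270), np.int64(307)) (115, np.int64(270), np.int64(307)) (127, np.int64(270), np.int64(307)) (139, np.int64(270), np.int64(307)) (151, np.int64(270), np.int64(307)) (163, np.int64(270), np.int64(306)) (175, np.int64(270), np.int64(306)) (187, np.int64(270), np.int64(306)) (199, np.int64(270), np.int64(305)) (211, np.int64(270), np.int64(305)) (223, np.int64(270), np.int64(305)) (235, np.int64(270), np.int64(304)) (247, np.int64(270), np.int64(304)) (259, np.int64(270), np.int64(303)) (271, np.int64(270), np.int64(303)) (283, np.int64(271), np.int64(303))
```

View pics/w1c1.png

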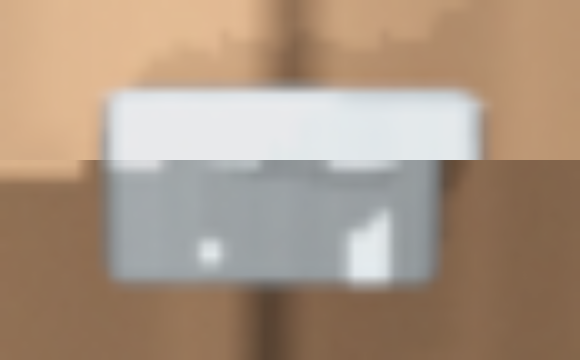

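View pics/w1c0.png

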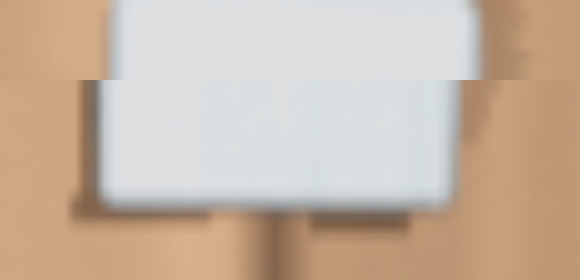

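```bash
python3 - <<'E'
from h import *
import pickle
D=pickle.load(open('w1.pkl','rb'));c0,c1=D[0][0],D[1][0]
L=tri([('wrist',(269.3,210),c0),('wrist',(270,283.8),c1)]);R=tri([('wrist',(305.2,210),c0),('wrist',(303.5,283.8),c1)])
print(L,R,np.linalg.norm(L[0]-R[0]))
# plane of top of rail with tool frame tilt: try offsets
bx,by,n,e=tool(0.105)
def onp(c,uv,P):
    p,d=ray('wrist',uv,c);return p+d*((P-p)@n)/(d@n)
# lookup with given height: rail top plane passes 18 above board plane whose mid is at z 60
for P in (np.array([529,-229,60])+18*n, (L[0]+R[0])/2):
    Q=[onp(c1,uv,P) for uv in ((270,283.8),(270,79.5),(307.5,79.5),(303.5,283.8))]
    print(np.array(Q),[round(float(np.linalg.norm(Q[i]-Q[(i+1)%4])),1) for i in range(4)],np.mean(Q,0))
    v=Q[1]-Q[0]+Q[2]-Q[3];print('yaw',np.arctan2(-v[0],v[1]), 'n.h over P0',(np.mean(Q,0)-np.array([529,-229,60]))@n)
E
```

```text
(array([ 518.362, -354.84 ,   69.826]), [np.float64(0.10656917634338733), np.float64(0.10656917634353313)]) (array([ 550.057, -351.394,   81.713]), [np.float64(0.15813217213013833), np.float64(0.1581321721302857)]) 34.02572439102771
[[ 518.037 -354.529   70.398]
 [ 498.79  -156.833   70.973]
 [ 529.966 -153.384   82.389]
 [ 550.034 -351.2     82.107]] [198.6, 33.4, 198.8, 34.2] [ 524.207 -253.986   76.467]
yaw 0.0990785540826385 n.h over P0 17.999999999999993
[[ 518.215 -354.785   69.917]
 [ 498.935 -156.75    70.492]
 [ 530.164 -153.295   81.928]
 [ 550.267 -351.45    81.646]] [199.0, 33.4, 199.2, 34.3] [ 524.395 -254.07    75.996]
yaw 0.09907855408263873 n.h over P0 17.496045778415407
```

The close view agrees with the stated geometry: width 34.0 mm across two views, length ~199 mm, top at z≈76 against 76.9 expected. Rail centre is (524,−254), yaw 0.10. Now I'll push on the −y end with the fingers shut and a force stop.

```bash
cat >> h.py <<'E'
yawr=0.100
bx,by,n,e=tool(yawr)
RC=np.array([524.4,-254.0,76.2])-18*n   # underside centre at start
E
python3 - <<'E'
from h import *
bot.grip(0.0)
s=RC-by*(100+26)
bot.move_ptp(s+n*60,e); bot.movel(s+n*6,max_speed=100)
bot.dwell(.1)
st=bot.get_state();print(st['t'],st['tcp_pos']-(s+n*6),st['contact_force'],st['opening'])
im=imaging.capture('wrist');cv2.imwrite('pics/w2.png',im);cv2.imwrite('pics/s2.png',cv2.resize(imaging.capture('side')[195:295,250:380],None,fx=6,fy=6))
E
```

```text
6.45 [ 0.316 -0.435  0.948] [-0.081 -0.278  0.563] -0.0010046221961902183
```

View pics/w2.png

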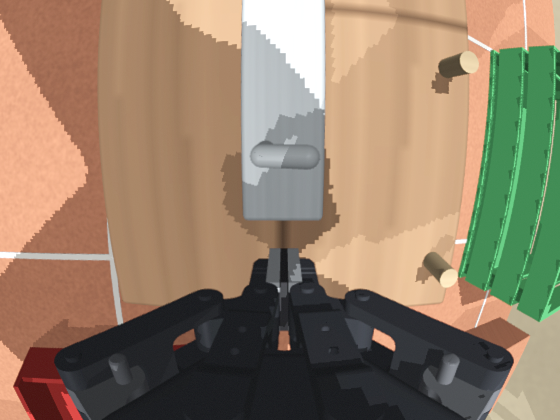

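View pics/s2.png

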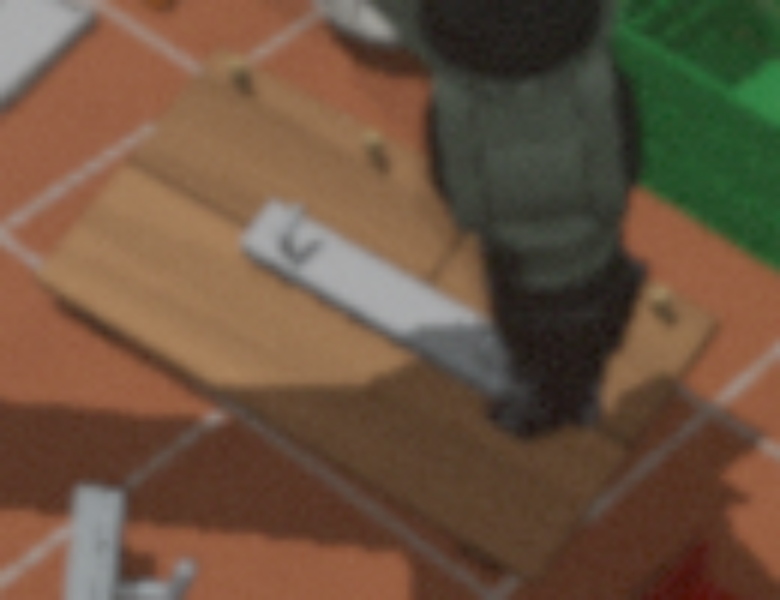

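The shut fingers (284,270) sit on the rail's centre line just short of its end (v≈218), touching nothing. Now pushing.

```bash
python3 - <<'E'
from h import *
s=RC-by*126+n*6
f0=bot.get_state()['contact_force']
r=bot.movel(s+by*12,max_speed=60,threshold=5)
print(r,(bot.get_state()['contact_force']-f0)@by)
r=bot.movel(s+by*(26+66),max_speed=18,threshold=5.5)
for i in range(2):
    st=bot.get_state();print(r,st['t'],'travel',(st['tcp_pos']-s)@by,'dF',(st['contact_force']-f0)@by,st['contact_force']-f0); bot.dwell(.1)
cv2.imwrite('pics/w3.png',imaging.capture('wrist'))
E
```

```text
False -1.4919693583420364
True 9.7333 travel 67.09958444943388 dF -2.706397685310704 [ 1.073 -2.612 -0.15 ]
True 9.8333 travel 67.0496540178383 dF -3.6528916862425818 [-0.09  -3.68   1.056]
```

View pics/w3.png

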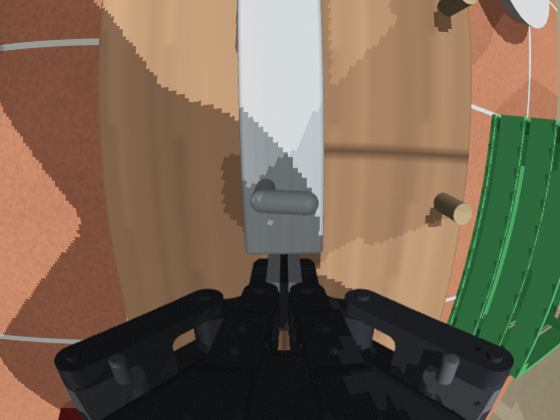

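It stopped after sliding ~52 mm, with only 3.7 N of reaction. That could be friction, so I'll probe 1 mm at a time to see whether the force climbs at the pin stiffness.

```bash
python3 - <<'E'
from h import *
st=bot.get_state();p=st['tcp_pos'];s=RC-by*126+n*6
base=s+by*((p-s)@by)
def avg():
    F=[]
    for _ in range(6): bot.dwell(.03);F.append(bot.get_state()['contact_force']@by)
    return np.mean(F),np.std(F),(bot.get_state()['tcp_pos']-s)@by
print(avg())
for k in (0.7,1.4):
    r=bot.movel(base+by*k,max_speed=10,threshold=3.5)
    a=avg();print(k,r,a)
    if a[0]<-6.5: break
E
```

```text
(np.float64(-3.129267416231164), np.float64(0.6486764601522553), np.float64(67.06766452859792))
0.7 False (np.float64(-5.009984447042538), np.float64(0.44130073024229033), np.float64(67.45512417157737))
1.4 False (np.float64(-5.682559023118674), np.float64(0.2806698589964024), np.float64(67.85206745477531))
```

The force rose to 5.7 N at about 3.3 N/mm, which is above any sliding friction and matches the pin stiffness. The rail is at the stop with the pins bent ~1 mm. Next I'll back off and grip the middle.

```bash
python3 - <<'E'
from h import *
s=RC-by*126+n*6
bot.movel(s+by*48,max_speed=80); bot.movel(s+by*48+n*75,max_speed=200)
bot.grip(0.8,40)
G=RC+by*52
bot.movel(G+n*80,max_speed=200)
c=cam('wrist');im=imaging.capture('wrist');cv2.imwrite('pics/w4.png',im)
import pickle;pickle.dump((c,im),open('w4.pkl','wb'))
st=bot.get_state();print(st['t'],st['tcp_pos']-(G+n*80))
E
```

```text
13.525 [ 0.775 -1.441  0.476]
```

View pics/w4.png

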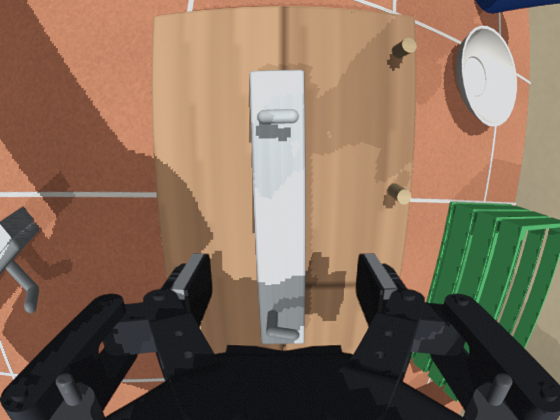

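The rail looks slightly turned (left edge from (250,71) to (263,342)). I'll measure that before gripping.

```bash
python3 - <<'E'
from h import *
import pickle
c,im=pickle.load(open('w4.pkl','rb'))
cv2.imwrite('pics/w4c.png',np.hstack([cv2.resize(im[60:80,240:312],None,fx=5,fy=5),cv2.resize(im[330:350,240:312],None,fx=5,fy=5)]))
P=RC+18*n
def onp(uv):
    p,d=ray('wrist',uv,c);return p+d*((P-p)@n)/(d@n)
Q=[onp(u) for u in ((263,342),(250.5,71),(304,70),(302,342))]
print(np.array(Q),[round(float(np.linalg.norm(Q[i]-Q[(i+1)%4])),1) for i in range(4)])
m=np.mean(Q,0)-18*n
for nm,a in (('bx',bx),('by',by)): print(nm,(m-RC)@a,[round(float((q-P)@a),1) for q in Q])
v=Q[1]-Q[0]+Q[2]-Q[3];print('yaw',np.arctan2(-(v@bx),v@by)); 
hsv=cv2.cvtColor(im,cv2.COLOR_BGR2HSV)
mk=((hsv[...,1]<60)&(hsv[...,2]>110))
L=[];Rr=[]
for r in list(range(85,110,4))+list(range(150,270,6)):
    q=np.where(mk[r,235:320])[0]+235
    a=onp((q.min()-.5,r))-P;b=onp((q.max()+.5,r))-P
    L.append((a@by,a@bx));Rr.append((b@by,b@bx))
for E in (L,Rr): print(np.polyfit(*np.array(E).T,1),np.array(E)[::5])
E
```

```text
[[ 514.333 -301.789   70.818]
 [ 490.66  -106.056   69.357]
 [ 521.545 -102.504   80.671]
 [ 542.999 -298.851   81.306]] [197.2, 33.1, 197.5, 30.7]
bx -1.936007121469013 [-15.7, -20.0, 13.1, 14.9]
by 52.14235370567404 [-46.5, 150.6, 151.0, -46.5]
yaw 0.015529338415505472
[ -0.018 -18.27 ] [[141.603 -20.635]
 [128.903 -20.685]
 [ 88.954 -19.918]
 [ 69.33  -19.686]
 [ 48.819 -19.559]
 [ 26.986 -18.854]]
[-0.02  15.986] [[141.418  13.381]
 [128.75   13.41 ]
 [ 88.91   14.353]
 [ 69.325  14.637]
 [ 48.847  15.016]
 [ 27.036  15.506]]
```

View pics/w4c.png

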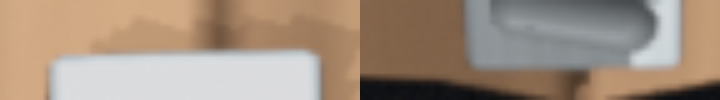

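The edges show the slide was 52.1 mm. The rail now has a further yaw of 0.019 and sits 2.1 mm down-slope, within its play. I'll correct the grasp for that, grip, and lift along the board normal.

```bash
python3 - <<'E'
from h import *
_,_,_,_=0,0,0,0
Rb=np.c_[bx,by,n]@Ro.from_euler('z',0.019).as_matrix()
e2=Ro.from_matrix(np.c_[Rb[:,1],Rb[:,0],-Rb[:,2]]).as_euler('xyz')
G=RC+by*52.1-bx*2.1
bot.movel(G+n*40,rot=e2,max_speed=100)
bot.movel(G+n*3,max_speed=60,threshold=8)
st=bot.get_state();print(st['t'],(st['tcp_pos']-G)@np.c_[bx,by,n],st['contact_force'])
bot.grip(0.0,40)
st=bot.get_state();print(st['t'],st['opening'],(st['tcp_pos']-G)@np.c_[bx,by,n],st['contact_force'])
E
```

```text
14.8417 [-0.067  0.091  2.854] [ 0.699  0.437 -0.179]
15.25 0.39017302039713286 [ 0.282 -0.236  3.474] [-2.048 -0.38   5.4  ]
```

```bash
python3 - <<'E'
from h import *
G=RC+by*52.1-bx*2.1
r=bot.movel(G+n*20,max_speed=30,threshold=12)
st=bot.get_state();print(r,st['t'],st['opening'],(st['tcp_pos']-G)@np.c_[bx,by,n],st['contact_force'])
if not r:
    bot.movel(G+n*70,max_speed=100);bot.dwell(.15)
    st=bot.get_state();print(st['t'],st['opening'],st['contact_force'],st['wrist_torque'])
cv2.imwrite('pics/w5.png',imaging.capture('wrist'));cv2.imwrite('pics/s5.png',imaging.capture('side'))
E
```

```text
False 15.9667 0.3900725240374982 [-0.291  0.169 19.968] [-0.134  0.266 -3.763]
16.7667 0.3835839300057272 [-0.227  0.432 -2.994] [-0.049  0.524 -0.011]
```

View pics/w5.png

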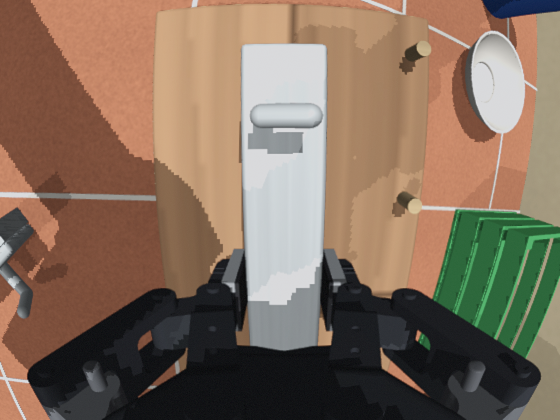

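View pics/s5.png

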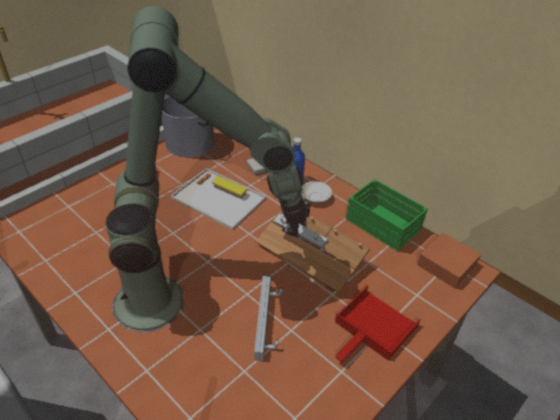

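The rail is off the pins and held in the jaws (about 3 N weight, opening 0.38), square across the pads. I'll carry it high over the tray and look.

```bash
python3 - <<'E'
from h import *
import pickle
p=bot.get_state()['tcp_pos']
bot.movel([p[0]-20,p[1],230],max_speed=200)
Z=Ro.from_euler('z',0.177).as_matrix()
e3=Ro.from_matrix(np.c_[Z[:,1],Z[:,0],[0,0,-1]]).as_euler('xyz')
tc=np.array([499,228,0.])
bot.move_ptp(tc-Z[:,0]*45-Z[:,1]*60+[0,0,200],e3)
c=cam('wrist');im=imaging.capture('wrist');cv2.imwrite('pics/w6.png',im);pickle.dump((c,im),open('w6.pkl','wb'))
st=bot.get_state();print(st['t'],st['tcp_pos'],st['opening'],st['contact_force'])
E
```

```text
18.9833 [465.584 160.032 199.84 ] 0.38670601839239815 [-0.108  0.26  -2.842]
```

View pics/w6.png

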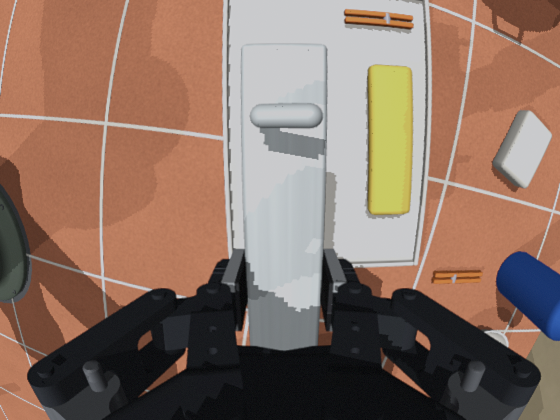

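The wrist view shows the tray under the held rail. The brush is at u 368–412, v 66–214, the left rim at u≈228, the right rim at u≈428, and the −y rim at v≈263.

```bash
python3 - <<'E'
from h import *
import pickle
c,im=pickle.load(open('w6.pkl','rb'))
q=np.array([onz('wrist',u,40,c) for u in ((369,66),(411,67),(409.5,214),(369,213))])
print('brush',q.mean(0),[round(float(np.linalg.norm(q[i]-q[(i+1)%4])),1) for i in range(4)],'yaw',np.arctan2(-(q[0]-q[3]+q[1]-q[2])[0],(q[0]-q[3]+q[1]-q[2])[1]))
Z=Ro.from_euler('z',0.177).as_matrix();tc=np.array([499,228,0.])
for nm,u in (('left rim',(228,20)),('left',(229,120)),('left',(231,200)),('right',(428.5,20)),('right',(426,120)),('right',(421,200)),('corner',(416,264.5))):
    print(nm,(onz('wrist',u,14,c)-tc)@Z)
print('brush in tray',(q.mean(0)-tc)@Z)
g=im[:, 215:245];cv2.imwrite('pics/w6c.png',np.hstack([cv2.resize(im[100:170,215:245],None,fx=8,fy=8),cv2.resize(im[100:170,400:440],None,fx=8,fy=8)]))
E
```

```text
brush [558.06  230.106  40.   ] [42.8, 146.7, 43.7, 142.5] yaw 0.21243173559074535
left rim [-101.247  115.318   14.   ]
left [-99.962   9.801  14.   ]
left [-100.221  -73.126   14.   ]
right [110.539 127.396  14.   ]
right [106.038  14.945  14.   ]
right [106.374 -72.689  14.   ]
corner [ 110.577 -150.657   14.   ]
brush in tray [58.508 -8.326 40.   ]
```

View pics/w6c.png

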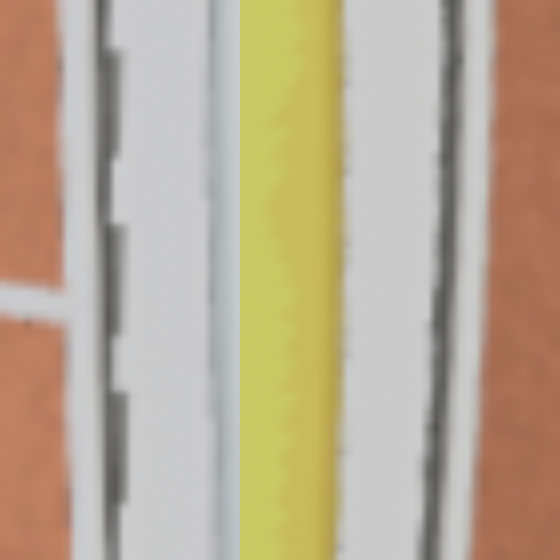

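The measurements fit: brush ~45×145 mm at tray x +58 with yaw ~0.2, and the rims match a 220 mm tray within 2 mm. The target is tray x −43, y −3, yaw 0.19, lowered slowly with a force stop.

```bash
python3 - <<'E'
from h import *
Z=Ro.from_euler('z',0.177).as_matrix();tc=np.array([501,228,0.])
Y=Ro.from_euler('z',0.19).as_matrix()
e3=Ro.from_matrix(np.c_[Y[:,1],Y[:,0],[0,0,-1]]).as_euler('xyz')
t=tc-Z[:,0]*43-Z[:,1]*3
bot.movel(t+[0,0,80],rot=e3,max_speed=120)
bot.movel(t+[0,0,22],max_speed=60); bot.dwell(.1)
r=bot.movel(t+[0,0,4],max_speed=12,threshold=4)
st=bot.get_state();print(r,st['t'],st['tcp_pos'],st['tcp_pos']-t,st['contact_force'],st['wrist_torque'])
cv2.imwrite('pics/s7.png',cv2.resize(imaging.capture('side')[165:230,165:275],None,fx=7,fy=7))
E
```

```text
True 22.5417 [459.146 217.47    7.887] [-0.054 -0.006  7.887] [-0.224 -0.405  4.855] [-0.026 -0.006 -0.017]
```

View pics/s7.png

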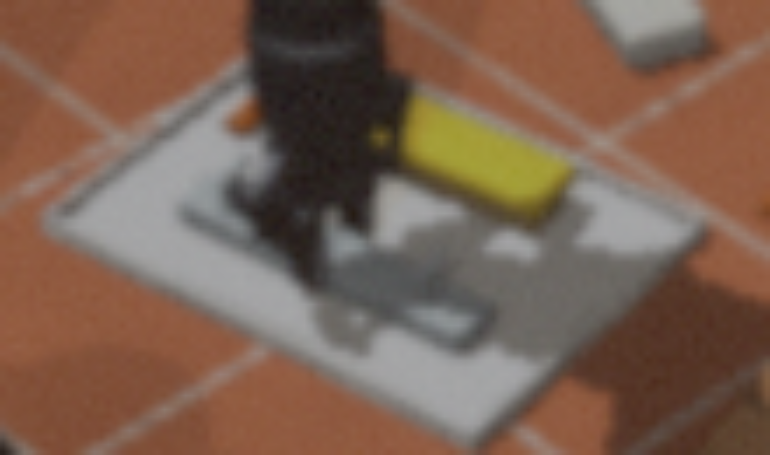

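Contact came at TCP z 7.9 mm, where 8.2 was expected, with low moments, so the rail is flat on the floor. I'll release and retreat.

```bash
python3 - <<'E'
from h import *
import pickle
bot.grip(0.6); bot.dwell(.2)
p=bot.get_state()['tcp_pos']
bot.movel(p+[0,0,100],max_speed=100)
Y=Ro.from_euler('z',0.19).as_matrix()
bot.movel(p+[0,0,190]-Y[:,1]*90,max_speed=200);bot.dwell(.3)
c=cam('wrist');im=imaging.capture('wrist');cv2.imwrite('pics/w8.png',im);pickle.dump((c,im),open('w8.pkl','wb'))
cv2.imwrite('pics/sc8.png',imaging.capture('scene'));cv2.imwrite('pics/s8.png',cv2.resize(imaging.capture('side')[165:230,165:275],None,fx=7,fy=7))
st=bot.get_state();print(st['t'],st['contact_force'],st['opening'])
E
```

```text
25.4917 [ 0.336 -0.362 -0.751] 0.6004468629060508
```

View pics/w8.png

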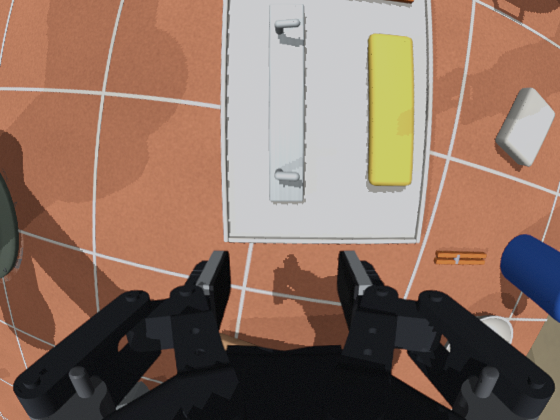

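View pics/sc8.png

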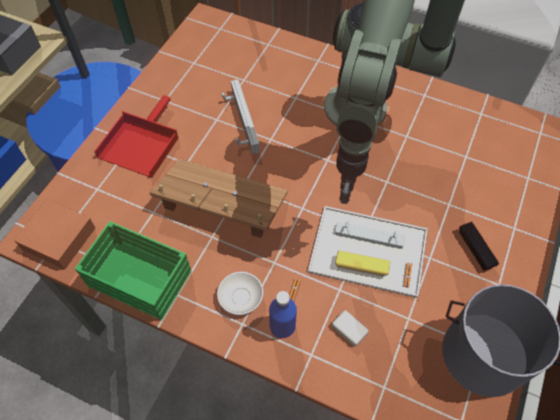

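View pics/s8.png

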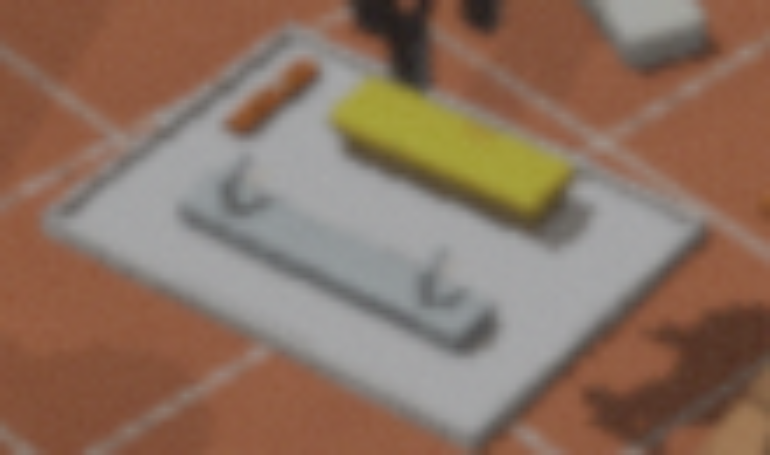

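The wrist view shows the rail flat in the tray, hooks up, at u 269–304, v 3–201, parallel to the brush at u 370–413. In the scene view, the brush, clothespins, dish, soap, detergent and dustpan are at the same pixels as before. A last numeric check, then hand in.

```bash
python3 - <<'E'
from h import *
import pickle
c,im=pickle.load(open('w8.pkl','rb'))
q=np.array([onz('wrist',u,23,c) for u in ((269.5,4),(304,4),(302.5,201),(270,202))])
Z=Ro.from_euler('z',0.177).as_matrix();tc=np.array([501,228,0.])
v=q[0]-q[3]+q[1]-q[2]
print('rail in tray',(q.mean(0)-tc)@Z,'yaw',np.arctan2(-v[0],v[1]),np.linalg.norm(v)/2)
b=np.array([onz('wrist',u,40,c) for u in ((370,35),(412,36),(411,185),(370,184))])
v=b[0]-b[3]+b[1]-b[2];print('brush',b.mean(0),np.arctan2(-v[0],v[1]))
print(bot.get_state()['t']); bot.sign_off()
E
```

```text
rail in tray [-42.964  -4.205  23.   ] yaw 0.18911578989774958 198.68946905086773
brush [558.449 229.949  40.   ] 0.20795178321110772
25.4917
the job is handed in; nothing more can be done
```

The rail is off the board and lying flat in the tray, hooks up, beside the brush. I handed the job in at about 25.5 s of the 54 s; sign-off gives no verdict, so what follows is my own checks.

- **Slide:** I pushed the rail about 52 mm to the left with shut fingers. I stopped when the force reached 5.7 N, rising at about 3.3 N/mm, which fits the pins at their stop. That means they were bent by roughly 1 mm, well under the 2.5 mm limit, though I could not read the bend directly.
- **Lift and placing:** I gripped the middle, lifted it along the board's normal, and lowered it with a force stop. It touched the tray floor at 7.9 mm tool height, where I expected 8.2 mm, and I then released it.
- **Final position:** the rail is at tray x −43 mm, y −4 mm. It is about 0.02 rad off parallel to the brush.
- **Everything else:** the brush measured within 1 mm of where it was before the placing. By eye, the bystanders in the camera views had not moved.

**Checks that disagreed:** the scene and side cameras together gave heights 5–10 mm too low. I used the given heights and the wrist camera instead, and those agreed with each other. After the push, the rail also sat turned by 0.02 rad and 2 mm down-slope within its play, so I shifted the grasp to match.

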